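# Rock a stuck sample cell out of its clamp on the scattering bench

### The arm

A 6-joint arm with a two-finger parallel gripper is mounted at the origin on the work surface. World frame = base frame: x ahead of the robot, y to its left, z up, the work surface at z = 0. Lengths are in m, angles in degrees, forces in N, time in s.
With the tool pointing down it reaches from about 0.325 to 0.85 m from the base axis. Payload 15.5 kg.
Tool frame: the origin (TCP) lies midway between the tips of the shut fingers; the grasp point (between the pads) lies 19 mm behind it; y points along the fingers, x is the direction in which the jaws open and shut, and the axes are right-handed (so a half turn about y gives the same grasp; the last joint's range is limited). The gripper opens to 91 mm and grips with 3 to 60 N. Pads are 32 mm wide; open, the fingers measure 118 mm over their backs; the gripper's body (76 mm by 178 mm) begins 60 mm behind the grasp point.
Start: joints at [-78.065, 28.281, 77.091, -0, 74.628, -5.472], TCP at [0.187, -0.596, 0.214] pointing down, gripper open.
Joint ranges: [-166.48, 166.48], [-47.26, 123.95], [12.59, 153.08], [-70.14, 250.14], [6.76, 159.57], [-176.63, 176.63]. Speed limits (degrees/s): [108.29, 108.29, 147.25, 172.46, 172.46, 172.46].

### API

Orientations are given as a 3x3 rotation matrix whose columns are the frame's x, y, z axes.
In Python, from bench import ctrl gives the robot as it stands. The module is installed in compiled form; this text tells all that it offers. Calls block until the motion is done:
- ctrl.goto(position, orientation): joint-space move of the TCP to a pose.
- ctrl.move_l(position, vel=0.15, ori=None, contact_N=None): straight line of the TCP; ori=None keeps the orientation; vel is the mean speed in m/s. With contact_N (N) it stops when the force on the tool has changed by that much, and returns True; else False.
- ctrl.movej(angles): joint-space move.
- ctrl.command_gripper(opening): opening from 0.0 (shut) to 1.0 (fully open); the grip force is fixed at half the most; returns when the fingers have stopped.
- ctrl.sleep(seconds).
- ctrl.ik(position, orientation): joint angles nearest the present ones, or None.
- ctrl.read_camera(name): name is "scene" or "top" or "wrist"; returns the picture (384x512x3 uint8, blue, green, red); there is no depth.
- ctrl.camera_params(name): a dict with "fx", "fy", "cx", "cy" (pixels), "D" ([k1, k2, p1, p2, k3] as OpenCV has them; the pictures are not rectified), "pose" (4x4, takes a point from camera to world coordinates); the wrist camera has in their place "T_tool_cam" (4x4, takes a point from camera to tool coordinates, whose origin is the TCP and whose axes are the tool frame's). Camera axes: x right, y up, looking along -z (the intrinsics and any distortion apply to the point x, -y, -z); pixel columns grow to the right and rows downward; lengths in m; the calibration is good to about 2 mm. A picture is of the moment at which its call begins: read the wrist's pose just before it. camera_params takes no time and is no camera call.
A pose or a line that the arm cannot do raises ctrl.MotionError and nothing moves.
- ctrl.sign_off(): hands the job in, once; it reports no verdict.
Readings, each from a call of its own:
- ctrl.current_t(): time.
- ctrl.current_q(): joint angles.
- ctrl.current_dq(): joint speeds.
- ctrl.current_effort(): joint torques, N m.
- ctrl.current_tool_pos(): TCP position.
- ctrl.current_eef_rot(): TCP orientation.
- ctrl.current_contact_force(): force on the tool from outside, world axes, zero at the start.
- ctrl.current_wrist_torque(): the same for the moment, N m.
- ctrl.current_grip_width(): opening from 0.0 (shut) to 1.0 (fully open).
Only numpy, scipy, OpenCV 4.12 (cv2) and the standard library are available. Lean on these libraries where they do the work, as an engineer would, in place of code of your own. Each camera call takes 0.05 s, during which the arm holds its last target. There are 200 camera calls.

### The job

The sample cell has stuck in its mount on the optical bench. Press the mount's sprung release lever fully down until it clicks and stays down by itself, then take the cell by its upright tab and rock it from side to side, towards the lever and away from it, until both clamp shoes have been pushed back and it comes free without being wrenched or the shoes being pushed by the fingers. Lift it straight up and finish still holding it upright over the mount, with its foot just clear of the mount's highest clamp parts (a finger's breadth, about 15 mm), and leave the other things on the table alone.

Things in the scene. Friction and masses are not known exactly. Their poses are not given: they have to be found in the camera images.
- mount: Fixed clamp mount, base plate 74 x 165 mm. Origin: on the table, straight below the seated cell. Its y axis points from the cell to the lever; the cell rocks along y; z up. The shoe lips' tops, its highest parts round the cell, are at 66 mm. The foot stands on a slot floor at 8 mm. The lever's claw reaches 72 mm high closed; with the lever down 90 mm, but then over 25 mm from the cell's middle.
- cell_grip (a point): Grip centre of the loose aluminium sample cell (0.1 to 0.25 kg), 84 mm above its underside: an upright tab 30 mm along its x, 18 mm along its y, 50 to 104 mm above the underside. Below it a flange 32 x 40 mm (42 to 50 mm up) and a stem 30 x 12 mm. Grip the tab across its x faces (fingers apart along x). Axes as the mount's when seated, z up.
- cell_foot (a point): Middle of the underside of the cell's foot, a half round of 7 mm radius lying along x: when rocked, the cell turns about a line along x 7 mm above this point. Seated it is 8 mm above the table. Axes as cell_grip.
- lever (a joint): Release lever, rad: 0 up (sprung, claw over the cell's flange), 0.46 fully down at its stop (claw swung up and away). Pressed nearly to the stop it is caught by a pawl and then rests at about 0.42. It turns about a line along mount x, at mount y 66 mm, 30 mm up. Pressing takes up to about 10 N on the pad.
- lever_pad (a point): Middle of the top of the black press pad (28 x 26 mm) at the lever's end: at mount y 140 mm, 68 mm above the table when up; about 149 mm and 32 mm when fully down.
- shoe_left (a joint): Steel clamp shoe on the lever side (mount +y), m: 0 touching the cell's flange, lips 4 mm over it; up to 0.006 pushed outward. Slides stiffly (about 8 N) and stays where pushed. The flange edge, 39 mm above the foot's turning line, pushes it when the cell is rocked to +y: 0.14 rad of rock gives about 5 mm; it stops at about 0.155 rad.
- shoe_right (a joint): The same shoe on the other side (mount -y), m: grows as it is pushed outward to -y, by rocking the cell to -y. The cell lifts out, held upright, when both shoes have been pushed back over 4 mm; less blocks it.
- cap: Bystander, leave alone: turned dark steel cap 32 mm across, 24 mm high; origin at the middle of its underside.
- lensring: Bystander, leave alone: flat aluminium ring 38 mm across, 10 mm high; origin at the middle of its underside.
- driver: Bystander, leave alone: screwdriver 160 mm long lying on the table; origin at the middle of its underside.
- eyepiece: Bystander, leave alone: black eyepiece 42 mm across, 56 mm high; origin at the middle of its underside.
- jar: Bystander, leave alone: amber glass jar 48 mm across, 75 mm high; origin at the middle of its underside.
- lenspost: Bystander, leave alone: lens on a post with a 40 x 50 mm foot, 124 mm high, top-heavy; origin at the middle of its underside.
- spare: Bystander, leave alone: plain aluminium block 30 x 18 x 50 mm standing in a tray; origin at the middle of its underside.
There are look-alikes about, which are no part of the job. Leave any red look-alike of the mount alone. What is shaped like the part that bears cell_grip but brown is not meant.

How it is judged (in metres and radians):
On the way, in this order (a step that is already met when the one before it is completed fails the run):
1. the lever stays down on its detent with nothing pressing it, the cell still seated (value of joint lever above 0.39 rad and contact force between each of the arm, the fingers and lever below 0.1 N and z of cell_foot in the frame of mount below 0.016 m), for 0.2 s.
2. both shoes have been pushed back by rocking while the foot is still in its slot (value of joint each of shoe_left, shoe_right above 0.0013 m and z of cell_foot in the frame of mount below 0.022 m).
At the end, for the whole second after the job is handed in: The cell is held still in the fingers (over 2 N), touching nothing of the mount, its foot's underside 1 to 40 mm above the shoe lips' tops (67 to 106 mm above the table) and within 25 mm sideways of the mount's origin, upright within 0.2 rad; the lever is still latched (over 0.39 rad) (z of cell_foot in the frame of mount between 0.067 and 0.106 m and horizontal distance between cell_foot and mount below 0.025 m and angle between cell_grip's own z axis and vertical below 0.2 rad and contact force between the fingers and cell above 2 N and contact force between cell and mount below 0.2 N and value of joint lever above 0.39 rad and linear speed of cell below 0.02 m/s); the arm keeps its last pose, push and grip.
It fails at once if the cell is wrenched against the mount with more than 80 N (contact force between cell and mount above 80 N).
It fails at once if the fingers push a clamp shoe (more than 4 N) (contact force between the fingers and shoe_left above 4 N or contact force between the fingers and shoe_right above 4 N).
It fails at once if a bystander is moved by more than 25 mm (distance of any of cap, lensring, driver, eyepiece, jar, lenspost, spare from where it was at the start of the episode above 0.025 m).
It also fails if it takes over 51 s, if anything falls off the work surface, if the arm or the gripper's body presses on something with over 40 N, if the wrist force passes 120 N, or if a joint passes its speed limit or range.

## Working session

There is one attempt and no reset: what is moved stays moved. The work goes in short steps, each a Python script; the robot and the scene stay as the last script left them, time stands still between calls to the robot, and variables do not carry over. Pictures are saved under pics/ and viewed, about 8 in all and at most 12, crops included, and the job is handed in when it is done.

```bash
mkdir -p pics; python3 - <<'E'
from bench import ctrl
import cv2,numpy as np
for n in("scene","top"):
    cv2.imwrite(f"pics/{n}0.png",ctrl.read_camera(n)); p=ctrl.camera_params(n); print(n,p)
print(ctrl.camera_params("wrist"),ctrl.current_eef_rot(),ctrl.current_t())
E
```

```text
scene {'fx': 359.34735239333133, 'fy': 359.34735239333133, 'cx': 254.30080581932827, 'cy': 188.1605912018285, 'D': array([0.03682827, 0.        , 0.        , 0.        , 0.        ]), 'pose': array([[-0.07921458, -0.63576648,  0.76780599,  1.26424736],
       [ 0.99684828, -0.05384861,  0.05825661, -0.01519561],
       [ 0.00430769,  0.77000085,  0.63802832,  0.73246023],
       [ 0.        ,  0.        ,  0.        ,  1.        ]])}
top {'fx': 395.29020633400563, 'fy': 395.29020633400563, 'cx': 258.21393581736663, 'cy': 185.35901625935895, 'D': array([0.00684897, 0.        , 0.        , 0.        , 0.        ]), 'pose': array([[-0.00403186,  0.9977573 , -0.06681407,  0.43577775],
       [-0.99958067, -0.0021053 ,  0.02887996, -0.05241418],
       [ 0.02867453,  0.0669025 ,  0.9973474 ,  1.25795957],
       [ 0.        ,  0.        ,  0.        ,  1.        ]])}
{'fx': 304.86636615991716, 'fy': 304.86636615991716, 'cx': 257.98227983624196, 'cy': 190.86912153022823, 'D': array([-0.05842425,  0.        ,  0.        ,  0.        ,  0.        ]), 'T_tool_cam': array([[ 9.99999386e-01, -2.03290194e-04, -1.08962999e-03,
        -1.04451782e-03],
       [-1.00900568e-03,  2.39974553e-01, -9.70778654e-01,
        -1.69526698e-01],
       [ 4.58833250e-04,  9.70779157e-01,  2.39974200e-01,
         6.54230917e-02],
       [ 0.00000000e+00,  0.00000000e+00,  0.00000000e+00,
         1.00000000e+00]])} [[ 2.99179215e-01 -2.57328993e-04  9.54196904e-01]
 [-9.54196303e-01  1.07282424e-03  2.99179317e-01]
 [-1.10067308e-03 -9.99999391e-01  7.54243395e-05]] 0.1
```

View pics/top0.png

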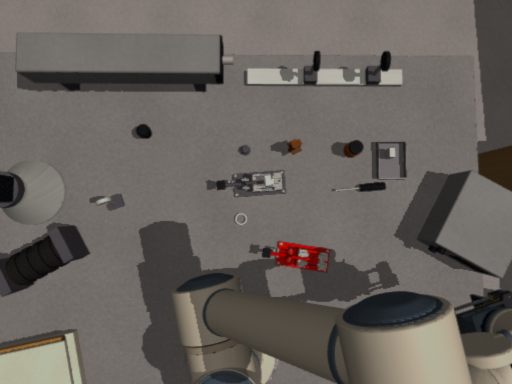

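View pics/scene0.png

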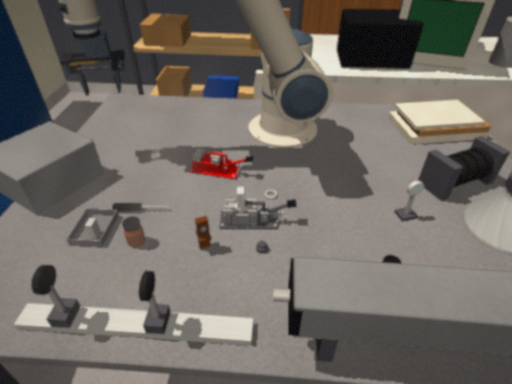

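Top view: the grey mount is at about (260,183), with its black pad at (221,185) towards +y. The red look-alike mount is at (303,257) and the brown look-alike cell at (295,146). The grey one is the target. I'll confirm it in one crop.

```bash
cat > h.py <<'E'
from bench import ctrl
import cv2,numpy as np
def cam(n):
    p=ctrl.camera_params(n)
    K=np.array([[p['fx'],0,p['cx']],[0,p['fy'],p['cy']],[0,0,1]])
    if n=="wrist":
        T=np.eye(4);T[:3,:3]=ctrl.current_eef_rot();T[:3,3]=ctrl.current_tool_pos();T=T@p['T_tool_cam']
    else:T=p['pose']
    return K,p['D'],T
def ray(c,uv):
    K,D,T=c
    u=cv2.undistortPoints(np.array([[uv]],float),K,D)[0,0]
    return T[:3,3],T[:3,:3]@np.array([u[0],-u[1],-1.])
def atz(c,uv,z):
    o,d=ray(c,uv);return o+d*(z-o[2])/d[2]
def tri(rs):
    A=sum(np.eye(3)-np.outer(d,d)/(d@d) for o,d in rs);b=sum((np.eye(3)-np.outer(d,d)/(d@d))@o for o,d in rs)
    return np.linalg.solve(A,b)
def proj(c,P):
    K,D,T=c
    q=(np.atleast_2d(P)-T[:3,3])@T[:3,:3];q=q*[1,-1,-1]
    return cv2.projectPoints(q,np.zeros(3),np.zeros(3),K,D)[0][:,0]
def R(yaw,roll=0,s=1):
    """tool down; jaw axis = s*mount x (mount yaw rad); roll about mount x (rad)"""
    cz,sz=np.cos(yaw),np.sin(yaw); M=np.array([[cz,-sz,0],[sz,cz,0],[0,0,1]])
    cr,sr=np.cos(roll),np.sin(roll); X=np.array([[1,0,0],[0,cr,-sr],[0,sr,cr]])
    x=np.array([s,0,0]);y=np.array([0,0,-1]);return M@X@np.c_[x,y,np.cross(x,y)]
E
python3 - <<'E'
from h import *
im=cv2.imread("pics/top0.png");cv2.imwrite("pics/c1.png",cv2.resize(im[130:250,200:360],None,fx=5,fy=5,interpolation=cv2.INTER_CUBIC))
c=cam("top")
for n,uv,z in[("pad",(221,185),.068),("tab",(266,178),.112),("ringcap",(245,150),.024),("brown",(295,146),.05)]:print(n,atz(c,uv,z))
print([atz(c,u,.01)for u in[(234,196),(285,194),(284,171),(233,173)]])
E
```

```text
pad [0.51681485 0.02519163 0.068     ]
tab [ 0.5339773  -0.10836656  0.112     ]
ringcap [ 0.63000546 -0.0470123   0.024     ]
brown [ 0.63845303 -0.20169415  0.05      ]
[array([ 0.48590388, -0.0120103 ,  0.01      ]), array([ 0.49177544, -0.17330368,  0.01      ]), array([ 0.56495807, -0.17074463,  0.01      ]), array([ 0.55876795, -0.00884425,  0.01      ])]
```

View pics/c1.png

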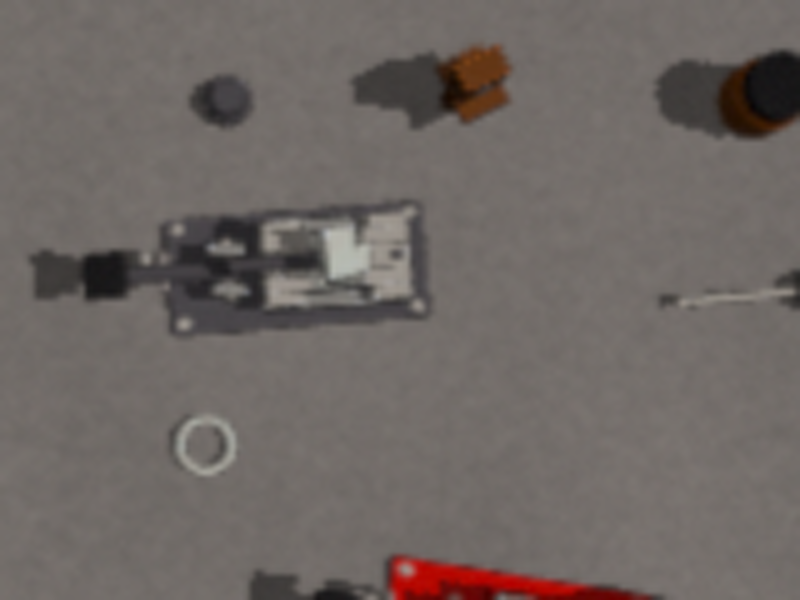

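Crop: the grey mount with the aluminium tab at crop (345,245) and the black pad at crop (105,275) is the one meant. The red one and the brown post are excluded by their colour. Next, a close wrist view.

```bash
python3 - <<'E'
from h import *
yaw=np.radians(2.1)
for s in(1,-1):
    for p in([.52,-.06,.28],[.52,-.115,.1]):print(s,ctrl.ik(p,R(yaw,0,s)))
ctrl.goto([.52,-.06,.27],R(yaw,0,1))
c=cam("wrist");np.savez("w1.npz",T=c[2]);cv2.imwrite("pics/w1.png",ctrl.read_camera("wrist"))
o=np.array([.522,-.115,0]);M=np.array([[np.cos(yaw),-np.sin(yaw),0],[np.sin(yaw),np.cos(yaw),0],[0,0,1]])
print("pred pad,tabtop,corner",proj(c,[o+M@[0,.140,.068],o+M@[0,0,.112]]))
im=cv2.imread("pics/w1.png");cv2.imwrite("pics/w1b.png",cv2.resize(im,(800,600),interpolation=cv2.INTER_CUBIC))
print(ctrl.current_t(),ctrl.current_contact_force())
E
```

```text
1 [-1.31198176e+01  1.64629997e+01  8.57044009e+01 -2.54444375e-14
  7.78325995e+01 -1.52198176e+01]
1 [-1.88959681e+01  2.92746916e+01  9.74883637e+01 -2.54444375e-14
  5.32369447e+01 -2.09959681e+01]
-1 [-13.11981759  16.46299965  85.70440089   0.          77.83259945
 164.78018241]
-1 [-1.88959681e+01  2.92746916e+01  9.74883637e+01 -2.54444375e-14
  5.32369447e+01  1.59004032e+02]
pred pad,tabtop,corner [[259.63490147  99.91257918]
 [259.74159941 225.65874802]]
2.4167 [ 0.11129869  0.42344639 -0.3279783 ]
```

View pics/w1b.png

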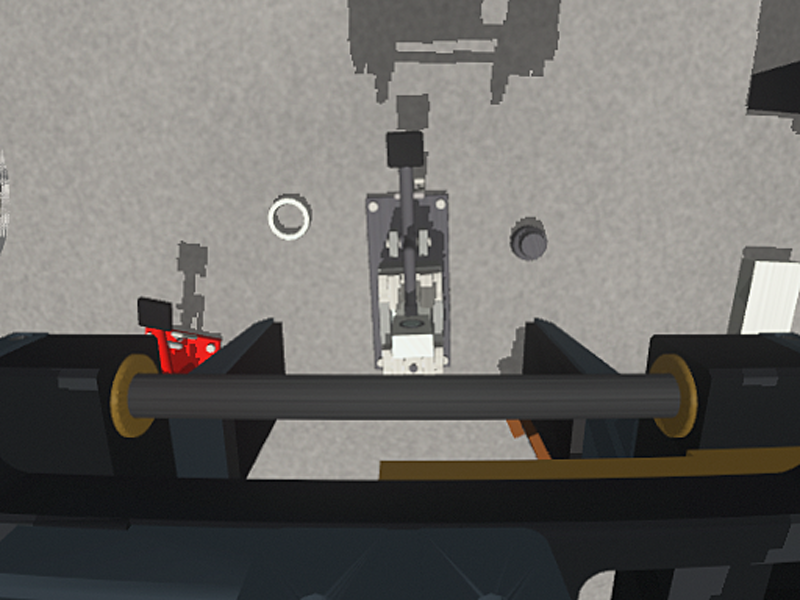

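Wrist view (800×600): pad top centred at (405,149), tab top at (413,346), and mount base corners at (367,194), (448,191) and (375,370), (449,368).

```bash
python3 - <<'E'
from h import *
c=cam("wrist");f=512/800
w=lambda u,v,z:atz(c,((u+.5)*f-.5,(v+.5)*f-.5),z)
pad=w(405,149,.068);tab=w(412.5,345.5,.112)
print("pad",pad,"tab",tab)
C=[w(*k,.010) for k in[(367,194),(448,191),(375,370),(449,368)]]
print(np.array(C))
t=cam("top");print("top pad",atz(t,(200.5+106/5,130+276/5-.4),.068),"toptab",atz(t,(200+341/5-.4,130+241/5-.4),.112))
d=tab-pad;print(np.hypot(d[0],d[1]),np.degrees(np.arctan2(-(pad-tab)[0],(pad-tab)[1])))
E
```

```text
pad [0.51597018 0.03026865 0.068     ] tab [ 0.52642219 -0.10914316  0.112     ]
[[ 4.83820068e-01 -5.56028299e-03  1.00000000e-02]
 [ 5.55201242e-01 -3.80485346e-04  1.00000000e-02]
 [ 4.94502717e-01 -1.71563054e-01  1.00000000e-02]
 [ 5.65832183e-01 -1.66930716e-01  1.00000000e-02]]
top pad [0.51741396 0.02309074 0.068     ] toptab [ 0.53455355 -0.11361728  0.112     ]
0.1398030631929555 4.287570023728913
```

```bash
cat >> h.py <<'E'
YAW=np.radians(3.9);O=np.array([.5263,-.1092,0]);M=R(YAW)@R(0).T
mp=lambda x,y,z:O+M@np.array([x,y,z])
def tcpm(): return M.T@(ctrl.current_tool_pos()-O)
E
python3 - <<'E'
from h import *
ctrl.command_gripper(0.0)
ctrl.goto(mp(0,.144,.11),R(YAW))
f0=ctrl.current_contact_force()
print(ctrl.move_l(mp(0,.144,.076),vel=.08,contact_N=5),tcpm())
h=ctrl.move_l(mp(0,.152,.026),vel=.03,contact_N=24)
print(h,tcpm(),ctrl.current_contact_force()-f0,ctrl.current_t())
ctrl.sleep(.2);print(tcpm(),ctrl.current_contact_force()-f0)
ctrl.move_l(mp(0,.152,.10),vel=.1);print(ctrl.current_contact_force()-f0)
ctrl.command_gripper(1.0)
ctrl.goto(mp(0,.05,.27),R(YAW))
cv2.imwrite("pics/w2.png",cv2.resize(ctrl.read_camera("wrist")[:260,120:400],(800,743),interpolation=cv2.INTER_CUBIC)[:600])
c=cam("wrist");print(ctrl.current_t(),proj(c,[mp(0,.148,.035),mp(0,.14,.068),mp(0,0,.112)]))
E
```

```text
False [0.00026213 0.14374409 0.07635236]
True [0.00036977 0.15083167 0.03293496] [-5.80848998 -0.31069831 28.46805166] 6.45
[0.00035165 0.15084173 0.03312825] [-4.67347919  0.33412386 24.26737497]
[-0.04491921 -0.51401165  0.46844051]
9.725 [[260.60944996  92.07853124]
 [260.73546483  97.01587537]
 [260.59034533 223.45043661]]
```

View pics/w2.png

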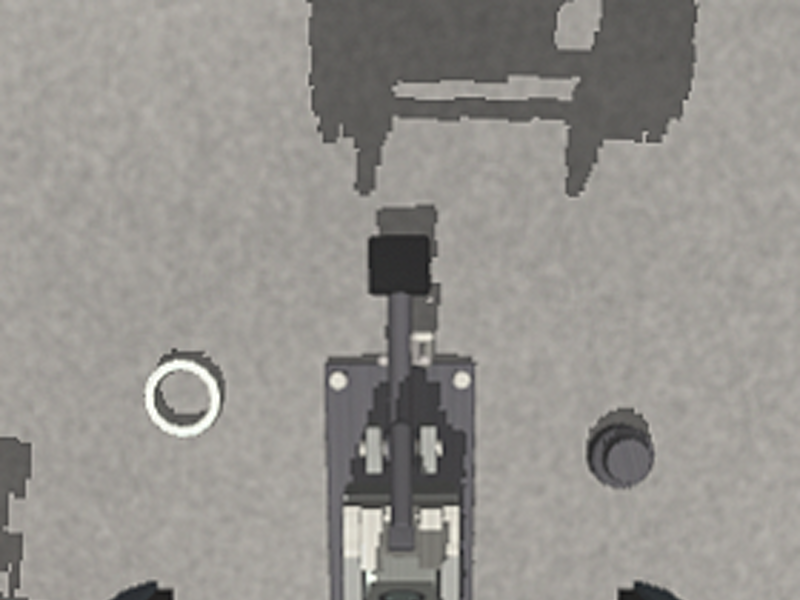

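The pad is at crop (400,265) → px (260,92.7), which matches "down" (92). Its shadow gap shrank to 0.44 of what it was, so the lever is latched. Now grasp the tab.

```bash
python3 - <<'E'
from h import *
ctrl.goto(mp(0,0,.16),R(YAW)); f0=ctrl.current_contact_force();t0=ctrl.current_wrist_torque()
print(ctrl.move_l(mp(0,0,.076),vel=.08,contact_N=6),tcpm())
print(M.T@(ctrl.current_contact_force()-f0))
ctrl.command_gripper(0.0);ctrl.sleep(.2)
print(ctrl.current_grip_width()*91,tcpm(),M.T@(ctrl.current_contact_force()-f0),M.T@(ctrl.current_wrist_torque()-t0),ctrl.current_t())
np.savez("f0.npz",f=f0,t=t0)
cv2.imwrite("pics/s3.png",cv2.resize(ctrl.read_camera("scene")[150:260,180:330],(800,587),interpolation=cv2.INTER_CUBIC))
E
```

```text
False [ 0.00028559 -0.00010806  0.0764316 ]
[ 0.39812345  0.72468286 -0.20762988]
29.671558898422834 [-1.44372484e-04 -5.52611488e-06  7.60520078e-02] [-3.82940499  0.07419721  4.33668853] [-0.14539983  0.75263727  0.07309234] 12.6333
```

View pics/s3.png

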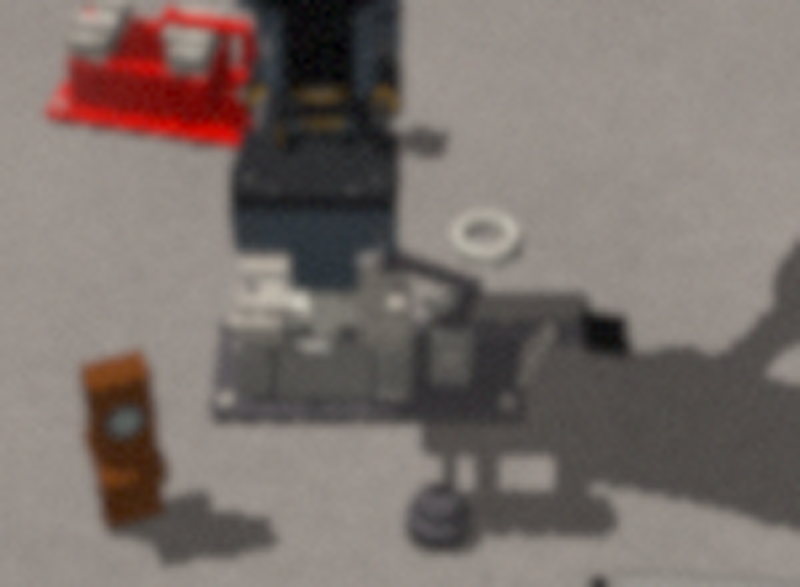

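Grasp is good: 29.7 mm on a 30 mm tab, TCP on the axis, and the lever is seen down. Now rock about the pivot line in steps, watching the forces.

```bash
cat >> h.py <<'E'
def rock(a,h=.061,vel=.02):
    ctrl.move_l(mp(0,h*np.sin(a),.015+h*np.cos(a)),vel=vel,ori=R(YAW,-a))
    z=np.load("f0.npz");F=M.T@(ctrl.current_contact_force()-z['f']);T=M.T@(ctrl.current_wrist_torque()-z['t'])
    print(round(a,3),"F",F.round(1),"T",T.round(2),"w",round(ctrl.current_grip_width()*91,1),tcpm().round(4),round(ctrl.current_t(),2));return F
E
python3 - <<'E'
from h import *
for a in(.03,.06,.09,.12,.14,.148):
    F=rock(a)
    if np.linalg.norm(F)>35:break
cv2.imwrite("pics/w4.png",cv2.resize(ctrl.read_camera("scene")[150:260,180:330],(800,587),interpolation=cv2.INTER_CUBIC))
E
```

```text
0.03 F [-0.8 -5.3  0.4] T [-1.17  0.4   0.15] w 30.0 [0.0003 0.0016 0.076 ] 12.93
0.06 F [-0.1 -5.8 -1.8] T [-1.24  0.02  0.04] w 29.7 [0.0006 0.0035 0.076 ] 13.18
0.09 F [ 1.1 -6.4 -1.6] T [-1.27 -0.27  0.17] w 29.7 [0.0007 0.0053 0.0759] 13.43
0.12 F [ 0.8 -6.  -0.2] T [-1.25 -0.32  0.11] w 29.9 [0.0007 0.0072 0.0757] 13.68
0.14 F [ 1.  -7.   0.8] T [-1.36 -0.31  0.08] w 29.8 [0.0007 0.0083 0.0756] 13.93
0.148 F [ 1.  -6.9  1.9] T [-1.44 -0.21  0.14] w 29.7 [0.0007 0.0086 0.0756] 14.18
```

A steady ~6 N is the shoe sliding, with no hard stop reached. Now the other side, then back upright.

```bash
python3 - <<'E'
from h import *
ang=lambda:np.arcsin((M.T@ctrl.current_eef_rot())[1,1])
ctrl.sleep(.15);print("tilt",ang())
for a in(.08,0,-.04,-.08,-.12,-.14,-.15):
    F=rock(a)
    if np.linalg.norm(F)>35:break
ctrl.sleep(.15);print("tilt",ang())
rock(-.08);rock(0);ctrl.sleep(.2);rock(0)
E
```

```text
tilt -0.14749568713068487
0.08 F [-0.5 -0.5 -0.3] T [-0.2  -0.19  0.06] w 29.7 [0.0002 0.0045 0.0758] 14.74
0 F [2.1 0.1 2.1] T [ 0.07 -0.43  0.08] w 29.7 [0.0001 0.0002 0.076 ] 15.13
-0.04 F [1.6 5.1 6. ] T [ 1.29 -0.3   0.11] w 29.9 [-0.0001 -0.0017  0.076 ] 15.41
-0.08 F [1.2 6.5 6.8] T [ 1.56 -0.37  0.11] w 29.8 [-0.0002 -0.0041  0.0758] 15.68
-0.12 F [0.6 6.6 7.7] T [ 1.54 -0.33  0.05] w 29.5 [-0.0002 -0.0067  0.0756] 15.96
-0.14 F [0.9 5.2 8. ] T [ 1.36 -0.25  0.05] w 29.7 [-0.0002 -0.0078  0.0754] 16.21
-0.15 F [-0.2  5.4  8. ] T [ 1.25 -0.23  0.02] w 30.0 [-0.0002 -0.0084  0.0754] 16.46
tilt 0.1492047048171139
-0.08 F [-0.4 -1.4  3. ] T [-0.51  0.13  0.09] w 29.9 [-0.0001 -0.0047  0.0758] 16.98
0 F [ 0.2 -2.   2.5] T [-0.49  0.11  0.06] w 29.4 [-0.     -0.0001  0.0759] 17.37
0 F [ 0.5 -1.1  1.4] T [-0.18 -0.05  0.08] w 29.4 [-0.     -0.0001  0.0759] 17.82
```

```bash
python3 - <<'E'
from h import *
z=np.load("f0.npz")
for h in(.08,.086,.1,.149):
    r=ctrl.move_l(mp(0,0,h),vel=.04,ori=R(YAW),contact_N=9)
    print(r,tcpm().round(4),(M.T@(ctrl.current_contact_force()-z['f'])).round(1),round(ctrl.current_t(),2))
    if r:break
cv2.imwrite("pics/s5.png",cv2.resize(ctrl.read_camera("scene")[140:250,180:330],(800,587),interpolation=cv2.INTER_CUBIC))
E
```

```text
False [-0.0001  0.0001  0.0801] [-0.7  0.8 -2.3] 18.07
False [ 0.0002 -0.      0.0863] [ 0.2  0.5 -2.2] 18.37
False [ 1.000e-04 -0.000e+00  1.002e-01] [-0.5  0.5 -2.3] 18.87
False [-1.000e-04  0.000e+00  1.487e-01] [-0.6  1.5 -1.5] 20.24
```

View pics/s5.png

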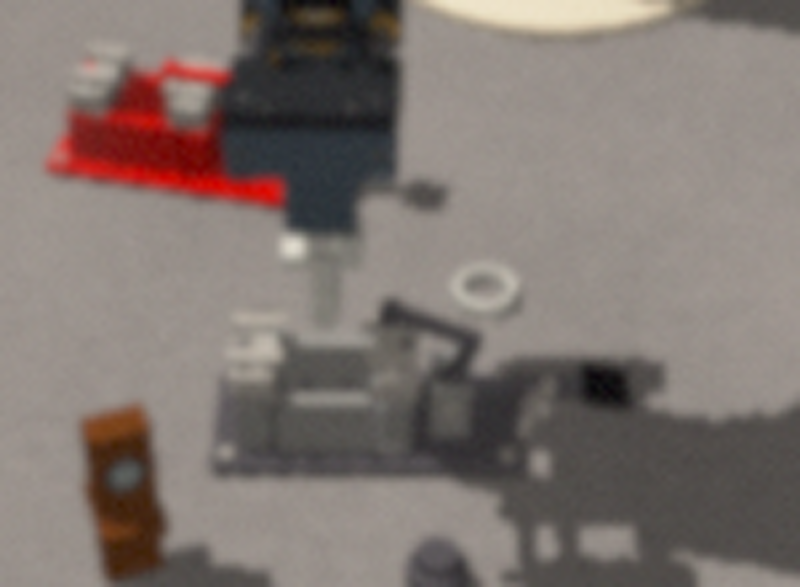

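The cell hangs upright: flange at crop (318,245), foot bottom at about (325,325), clear above the shoes, with the claw raised and the pad down at (603,380). Quick check of foot height, then hand in.

```bash
python3 - <<'E'
from h import *
c=cam("scene");p=proj(c,[mp(0,0,.081),mp(0,0,.095),mp(0,0,.067)]);print((p-[180,140])*5.333)
print(ctrl.current_grip_width()*91,np.abs(ctrl.current_dq()).max(),ctrl.current_t())
ctrl.sign_off()
E
```

```text
[[322.39906718 310.00806162]
 [321.84448876 289.38458187]
 [322.94311443 330.26316026]]
29.647453411222518 0.10730683338930534 20.2917
the job is handed in; nothing more can be done
```

I pressed the lever down to its stop, gripped the cell by its tab, rocked it about ±0.148 rad, lifted it straight up and handed in at 20.3 s. It finished held upright over the mount. Hand-in reported no verdict.

- **Lever:** it stopped at about 24–28 N with the fingertips at 33 mm. It stayed down after I let go, in both the wrist and scene views.
- **Rocking:** each side took a steady 5–7 N with no hard stop, which I read as both shoes sliding back. I could not measure shoe travel directly.
- **Lift:** it came up with no resistance, showing only about 2 N of weight. The 29.6 mm grip width shows the 30 mm tab still held.
- **Foot height:** by the arm's position the foot is at about 81 mm, 15 mm above the shoe lips. The foot's lower edge showed about 15 crop pixels below where I projected its middle, as much as a foot 10 mm lower. I put that down to seeing its near end face, but did not check it further.
- **Bystanders:** the ones in the last view (ring, cap, and the red and brown look-alikes) looked unmoved. I did not check the others at the end, but the arm never went near them.

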